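Twist a wax cup out of its base cup and stand it on the saucer

TASK

On the sloping stand a narrow aluminium cup is locked into a wider one. Twist the narrow cup until it comes free, lift it out while the wide cup stays in the stand, and set it (do not drop it) upright in the middle of the ceramic saucer. Do not shift the saucer or the other things on the bench.

Things in the scene. Friction and masses are not known exactly. Their poses are not given: they have to be found in the camera images.
- cup: the narrow aluminium cup, open on top, 80 mm tall, heavy-bottomed, about 0.12 kg. Origin: centre of its underside; z runs up its axis to the mouth. Outside diameter 40 mm at the foot, 42 mm at 34 mm up, 46 mm and straight from 40 mm up to the mouth (grip it there). Two lugs stand out on its +y and -y sides, 17 to 25 mm above the underside, 14 mm wide, reaching 27.5 mm from the axis
- base_cup: the wide aluminium cup, 70 mm across, 40 mm high, loose, 0.3 kg. Origin: centre of the underside of its square foot (80 x 80 x 6 mm), z up its axis. The foot sits in a square pocket of the stand with 1.5 mm play, which keeps it from turning. The narrow cup stands on its floor, 6 mm above this origin, in a locating ring ending 14 mm up; 46 mm of it shows above the rim
- base_rim (a point): centre of the wide cup's mouth, 40 mm up its axis. Two tabs 20 mm wide reach inward under the rim (6 mm thick) on its +y and -y sides to 23.5 mm from the axis. The narrow cup's lugs start under them (within 10 degrees) with 3 mm of upward play: a straight pull lifts both cups. Turned about 60 degrees either way round the cups' axis, it is clear and slides out along the axis
- stand: plywood stand fixed to the bench, 120 x 105 mm, 90 mm high at the back. Origin: on the bench under the plate's centre. The plate slopes 30 degrees, low edge to the stand's -x, so the cups' common axis leans 30 degrees from vertical towards the stand's -x (towards the robot). The wide cup's origin is 55 mm above this one. Strips 8 mm high form the pocket
- saucer: white ceramic saucer lying loose on the bench, 156 mm across, 18 mm high at the rim. Origin: centre of its underside; the flat inner floor lies 5 mm above and is 90 mm across. A fixed black vise, 125 mm high, stands near the bench's middle line beyond all the things listed here
- wax: wax block 90 x 45 x 25 mm, lying loose, long side along its x. Origin: centre of its underside. Leave it alone
- brush: nylon brush 120 x 40 x 34 mm, bristles down, loose, long side along its x. Origin: centre of its underside. Leave it alone
- file_holder: aluminium angle-shaped file holder with two clamp screws, 100 x 40 x 42 mm, loose, long side along its x. Origin: centre of its underside. Leave it alone
There are look-alikes about, which are no part of the job. Leave any orange or yellow look-alike of the cup alone.

How it is judged:
By the outcome, as a careful person would: the job done as asked, in the order asked, and still so for the second after the job is handed in, with the robot touching nothing.
It also fails if it takes over 54 s, if anything falls off the work surface, if the arm or the gripper's body presses on something with over 40 N, if the wrist force passes 120 N, or if a joint passes its speed limit or range.

ROBOT

A 7-joint arm with a two-finger parallel gripper is mounted at the origin on the work surface. World frame = base frame: x ahead of the robot, y to its left, z up, the work surface at z = 0. Lengths are in m, angles in rad, forces in N, time in s.
With the tool pointing down it reaches from about 0.425 to 0.875 m from the base axis. Payload 4.7 kg.
Tool frame: the origin (TCP) lies between the finger pads; the fingertips stand 14 mm ahead of it and the grasp point (between the pads) lies 5 mm behind it; z points along the fingers, y is the direction in which the jaws open and shut (so a half turn about z gives the same grasp; the last joint's range is limited). The gripper opens to 85 mm and grips with 20 to 120 N. Pads are 22 mm wide; open, the fingers measure 114 mm over their backs; the gripper's body (76 mm by 85 mm) begins 54 mm behind the grasp point. The pads swing forward as they close: fully open they stand 13 mm farther back than shut.
Start: joints at [0.014, 0.321, -0.07, 1.45, 0.023, 1.371, -0.057], TCP at [0.65, -0, 0.245] pointing down, gripper open.
Joint ranges: [-2.86, 2.86], [-0.3, 2.09], [-1.38, 1.24], [0.06, 2.45], [-1.56, 4.7], [0.09, 2.05], [-2.69, 2.69]. Speed limits (rad/s): [2.57, 2.57, 3.14, 3.14, 3.14, 3.14, 3.14].

INTERFACE

Orientations are given as a unit quaternion [x, y, z, w].
In Python, from cell import env, eyes gives the robot as it stands.
- The arm moves only by the tool jog_arm, never from a script. Its argument "targets" is a list of rows, each a list of 7 numbers: the finger opening in mm, from 0 to 85.4, then the shift along the tool's x, y, z in units of 25 mm (1.0 is 25 mm), then the turn, a rotation vector about the tool's x, y, z in units of 5 degrees (1.0 is 5 degrees). A call has 1 to 5 rows; each row is the pose to reach, as a shift and turn from the pose measured when the call began, along the tool's axes at that moment; what a row does not reach only later rows make up. A row lasts 1/12 s, in which the tool goes at most 41.7 mm and 7.16 degrees, less where a joint would pass 70% of its speed; a pose out of reach is approached as far as the arm can. A call with a gripper value outside its range is refused whole. The fingers move at their own pace and stop on an object; "force" is the grip in N (left out, the last holds). Time passes only in rows, so rows that repeat a pose let the fingers close. It gives the time, the measured TCP pose, the force and the opening at its end, in the units of the state.
- env.state(): the state, without advancing time (a new reading comes with each control period).
- eyes.capture(name): name is "scene" or "side" or "wrist"; returns a dict with "frame" (400x640x3 uint8, red, green, blue), "z_map" (400x640 float32, m along the optical axis (not along the pixel's ray), 0 where there is no reading), "mtx" (3x3 intrinsics, pixels), "k1" (the pictures are not rectified: a ray, as slopes to the right and down, at radius r is drawn at 1 + k1 r^2 times it, then the intrinsics apply), "camera_from_world" (4x4, takes a point from world to camera coordinates). Camera axes: x right, y down, z forward; pixel columns grow to the right and rows downward; lengths in m; the calibration is good to about 2 mm. A picture is of the moment at which its call begins.
- env.finish_job(): hands the job in, once; it reports no verdict.
The state is a dict: "time": time; "joint_pos": joint angles; "qvel": joint speeds; "tau": joint torques, N m; "tcp_pos": TCP position; "eef_rot": TCP orientation; "force": force on the tool from outside, world axes, zero at the start; "moment": the same for the moment, N m; "gripper_width": opening from 0.0 (shut) to 1.0 (fully open).
Only numpy, scipy, OpenCV 4.12 (cv2) and the standard library are available. Lean on these libraries where they do the work, as an engineer would, in place of code of your own. Each camera call takes 0.05 s, during which the arm holds its last target. There are 200 camera calls.

## Working session

There is one attempt and no reset: what is moved stays moved. The work goes in short steps, Python scripts to look and compute and a tool call to move; the robot and the scene stay as the last step left them, time stands still between calls to the robot, and variables do not carry over. Pictures are saved under pics/ and viewed, about 8 in all and at most 12, crops included, and the job is handed in when it is done.

Besides the shell and the picture viewer there is one more tool, called by a JSON object that holds its "api" and its "payload", one argument or row to a line. jog_arm: Moves the arm, as the interface text tells. Its arguments: {"type":"object","properties":{"targets":{"type":"array","items":{"type":"array","items":{"type":"number"}}},"force":{"type":"number"}},"required":["targets"]}

```bash
ls; mkdir -p pics; cat > h.py <<'E'
import numpy as np, cv2
from scipy.spatial.transform import Rotation as R
from cell import env, eyes
def cloud(c):
    z=c["z_map"]; h,w=z.shape; K=c["mtx"]
    u,v=np.meshgrid(np.arange(w),np.arange(h))
    p=rays(c,np.stack([u,v],-1).reshape(-1,2)).reshape(h,w,2)
    P=np.dstack([p*z[...,None],z])
    T=np.linalg.inv(c["camera_from_world"])
    W=P@T[:3,:3].T+T[:3,3]; W[z<=0]=np.nan
    return W
def rays(c,uv):
    d=np.array([c["k1"],0,0,0,0],float)  # k1*r^2 on slopes
    return cv2.undistortPoints(np.asarray(uv,float).reshape(-1,1,2),c["mtx"],d).reshape(-1,2)
def plane(c,uv,z):
    T=np.linalg.inv(c["camera_from_world"]); s=rays(c,uv)
    d=np.c_[s,np.ones(len(s))]@T[:3,:3].T; o=T[:3,3]
    return o+d*((z-o[2])/d[:,2])[:,None]
def proj(c,P):
    M=c["camera_from_world"]; q=np.asarray(P,float).reshape(-1,3)
    return cv2.projectPoints(q,cv2.Rodrigues(M[:3,:3])[0],M[:3,3],c["mtx"],np.array([c["k1"],0,0,0,0.]))[0].reshape(-1,2)
def save(n,f): cv2.imwrite("pics/"+n,cv2.cvtColor(f,cv2.COLOR_RGB2BGR))
def cmd(pos,Rm):
    "shift (25mm) & turn (5deg) units to a goal pose from now"
    s=env.state(); R0=R.from_quat(s["eef_rot"])
    return np.round(R0.inv().apply(np.array(pos)-s["tcp_pos"])/.025,2), np.round(np.degrees((R0.inv()*R.from_matrix(Rm)).as_rotvec())/5,2)
E
python3 - <<'E'
from h import *
import pickle
a={n:eyes.capture(n) for n in("scene","side")}
pickle.dump(a,open("v0.pkl","wb"))
for n in a: save(n+"0.png",a[n]["frame"]); T=np.linalg.inv(a[n]["camera_from_world"]); print(n,T.round(3).tolist(),a[n]["mtx"].round(1).tolist(),a[n]["k1"])
print(env.state())
E
```

```text
pics
scene [[-0.542, 0.623, -0.565, 1.079], [0.84, 0.388, -0.378, 0.272], [-0.016, -0.679, -0.734, 0.717], [0.0, 0.0, 0.0, 1.0]] [[379.5, 0.0, 313.5], [0.0, 379.5, 197.6], [0.0, 0.0, 1.0]] -0.07307577786508875
side [[0.797, -0.334, 0.503, 0.002], [-0.604, -0.44, 0.665, -0.842], [-0.001, -0.834, -0.552, 0.733], [0.0, 0.0, 0.0, 1.0]] [[476.6, 0.0, 319.9], [0.0, 476.6, 196.2], [0.0, 0.0, 1.0]] -0.004361766557964471
{'time': 0.1, 'joint_pos': array([ 0.01409182,  0.32177476, -0.07010562,  1.451579  ,  0.0225871 ,
        1.37077577, -0.05688374]), 'qvel': array([ 4.48799301e-04, -1.71312557e-03,  1.05953026e-03, -3.56555656e-03,
        3.64973829e-05, -8.05646017e-04,  3.01160681e-04]), 'tau': array([ 4.50556013e-05, -4.94872105e+01, -3.84160029e-01, -3.15213168e+01,
        1.28981241e-02,  7.44150602e-03,  1.28749331e-06]), 'tcp_pos': array([ 6.49538775e-01, -2.37136397e-05,  2.44303134e-01]), 'eef_rot': array([ 7.07081716e-01,  7.07131304e-01, -6.44145174e-04, -5.91985296e-04]), 'force': array([-0.79312771,  0.08435629, -0.37233104]), 'moment': array([0.03775057, 0.03065224, 0.04421142]), 'gripper_width': 1.0035151170907004}
```

View pics/scene0.png

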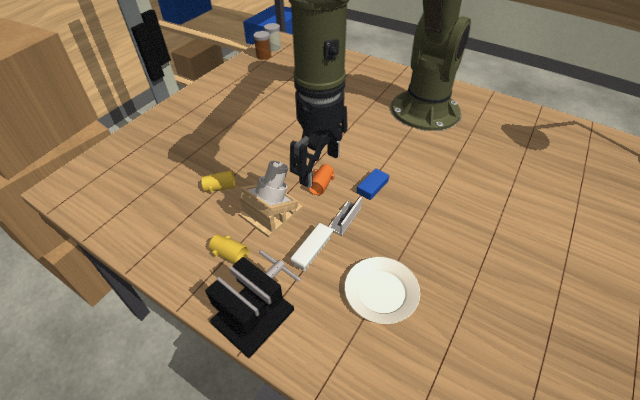

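View pics/side0.png

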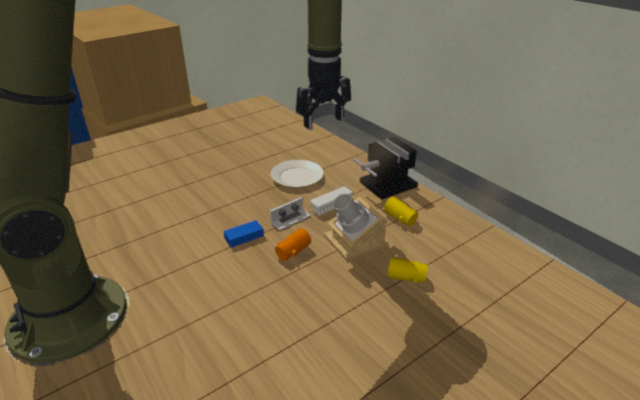

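The scene view shows the stand with the cups at about (270,195) and the saucer at (382,290). In the side view they are at (355,225) and (297,176). Next I get positions from the depth.

```bash
cat > m.py <<'E'
from h import *
import pickle
a=pickle.load(open("v0.pkl","rb"))
W={n:cloud(a[n]) for n in a}
# saucer
for n,(u,v) in {"scene":(382,290),"side":(297,176)}.items():
    f=a[n]["frame"]; hsv=cv2.cvtColor(f,cv2.COLOR_RGB2HSV)
    m=((hsv[...,1]<75)&(hsv[...,2]>120)).astype(np.uint8)
    k,l=cv2.connectedComponents(m); msk=(l==l[v,u])
    c=max(cv2.findContours(msk.astype(np.uint8),0,1)[0],key=len)[:,0]
    P=plane(a[n],cv2.convexHull(c)[:,0],.018)[:,:2].astype(np.float32)
    print(n,"saucer",cv2.minEnclosingCircle(P), cv2.fitEllipse(P), "floor z",np.nanmedian(W[n][v-3:v+4,u-3:u+4,2]))
    # region near stand
for n,(u,v) in {"scene":(270,195),"side":(352,215)}.items():
    w=W[n][v-45:v+45,u-40:u+40]; f=a[n]["frame"][v-45:v+45,u-40:u+40]
    s=cv2.cvtColor(f,cv2.COLOR_RGB2HSV)[...,1]
    for nm,msk in (("grey",(s<50)),):
        p=w[msk&(w[...,2]>.05)]; p=p[np.isfinite(p).all(1)]
        hi=p[p[:,2]>p[:,2].max()-.02]
        print(n,nm,len(p),p.min(0).round(3),p.max(0).round(3),np.median(p,0).round(3),"top",np.median(hi,0).round(3))
# colours: gripper is high; others boxes
s0=a["scene"];s1=a["side"]
save("crop0.png",np.hstack([cv2.resize(s0["frame"][130:270,200:340],(560,560),interpolation=2)[:, :400],cv2.resize(s1["frame"][180:270,315:395],(400,450),interpolation=2)[:450].copy() if 0 else cv2.resize(s1["frame"][170:270,320:392],(400,560),interpolation=2)]))
E
python3 m.py
```

```text
scene saucer ((0.6797777414321899, 0.16817785799503326), 0.07841050624847412) ((0.6798521876335144, 0.1682194024324417), (0.1555933803319931, 0.15611831843852997), 59.80251693725586) floor z 0.004632392908755223
side saucer ((0.6761992573738098, 0.16078399121761322), 0.07989243417978287) ((0.6757329702377319, 0.1614658385515213), (0.15652814507484436, 0.15841887891292572), 130.84292602539062) floor z 0.0013863929408237663
scene grey 1504 [ 0.565 -0.204  0.05 ] [0.725 0.014 0.343] [ 0.636 -0.137  0.114] top [0.719 0.006 0.332]
side grey 1139 [ 0.558 -0.208  0.05 ] [ 0.826 -0.01   0.138] [ 0.598 -0.178  0.086] top [ 0.59  -0.156  0.124]
```

View pics/crop0.png

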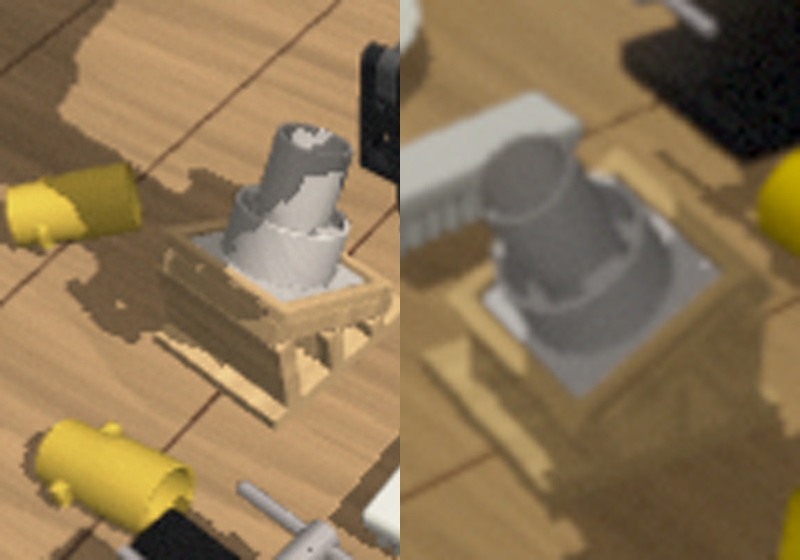

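```bash
cat > m2.py <<'E'
from h import *
import pickle
a=pickle.load(open("v0.pkl","rb"))
for n,m,b in (("scene",(278.3,164.5),(272,182.5)),("side",(342.5,200.7),(353.3,213.75))):
    M=plane(a[n],[m],.1295)[0]; B=plane(a[n],[b],.0896)[0]; d=M-B
    print(n,M.round(4),B.round(4),"yaw of lean-180",np.degrees(np.arctan2(-d[1],-d[0])),np.hypot(*d[:2]))
    # foot plane from depth
    W=cloud(a[n]); hsv=cv2.cvtColor(a[n]["frame"],cv2.COLOR_RGB2HSV)
    near=np.hypot(W[...,0]-.62,W[...,1]+.16)<.075
    p=W[near&(W[...,2]>.03)]
    best=(0,)
    rng=np.random.default_rng(0)
    for _ in range(3000):
        q=p[rng.choice(len(p),3)]; nn=np.cross(q[1]-q[0],q[2]-q[0]); nn/=np.linalg.norm(nn)+1e-12; nn*=np.sign(nn[2])
        if abs(np.degrees(np.arccos(nn[2]))-30)>6: continue
        i=abs((p-q[0])@nn)<.0015
        if i.sum()>best[0]: best=(i.sum(),nn,p[i])
    if best[0]: print(best[0],best[1].round(3),"tilt",np.degrees(np.arccos(best[1][2])),"yaw",np.degrees(np.arctan2(-best[1][1],-best[1][0])),best[2].mean(0))
c=eyes.capture("wrist"); save("w0.png",c["frame"]); T=np.linalg.inv(c["camera_from_world"]); print(T.round(3),c["mtx"][0,0])
s=env.state();Rt=R.from_quat(s["eef_rot"]);print("cam in tool",Rt.inv().apply(T[:3,3]-s["tcp_pos"]).round(3),(Rt.inv().as_matrix()@T[:3,:3]).round(2))
E
python3 m2.py
```

```text
scene [ 0.5827 -0.1561  0.1295] [ 0.6073 -0.1604  0.0896] yaw of lean-180 -9.97356255776733 0.025036515835755026
321 [-0.506  0.067  0.86 ] tilt 30.67643335768956 yaw -7.517670434769861 [ 0.63644563 -0.15081675  0.06967068]
side [ 0.5806 -0.1614  0.1295] [ 0.6045 -0.1731  0.0896] yaw of lean-180 -26.203029817545644 0.02669352694954845
393 [-0.504  0.074  0.86 ] tilt 30.647824476246917 yaw -8.349529108272868 [ 0.6154313  -0.18160157  0.05802306]
[[ 1.    -0.    -0.002  0.649]
 [-0.001 -0.965 -0.262  0.068]
 [-0.001  0.262 -0.965  0.374]
 [ 0.     0.     0.     1.   ]] 284.59801260131854
cam in tool [ 0.068 -0.001 -0.13 ] [[-0.   -0.97 -0.26]
 [ 1.   -0.   -0.  ]
 [ 0.   -0.26  0.97]]
```

```bash
cat >> h.py <<'E'
def frame(n,roll):
    "tool frame looking along -n, jaw = world x projected, rolled about tool z (deg)"
    z=-np.array(n,float); z/=np.linalg.norm(z)
    y=np.array([1.,0,0]); y-=y@z*z; y/=np.linalg.norm(y)
    return np.c_[np.cross(y,z),y,z]@R.from_euler("z",roll,degrees=True).as_matrix()
N=np.array([-.5*np.cos(np.radians(8)),.5*np.sin(np.radians(8)),.866])
E
python3 - <<'E'
from h import *
M=np.array([.582,-.158,.1295])
for r in(-40,40): print(r,cmd(M+N*(.10-.025),frame(N,r)))
E
```

```text
-40 (array([-6.11, -4.19,  2.01]), array([-5.4 , -2.94, -8.05]))
40 (array([-6.11, -4.19,  2.01]), array([-6.01,  1.21,  7.58]))
```

{"api": "jog_arm", "payload": {
  "targets": [
    [85, -1.5, -1, 0, -1.1, -0.6, -1.6],
    [85, -3, -2, 0.5, -2.2, -1.2, -3.2],
    [85, -4.5, -3, 1, -3.3, -1.8, -4.8],
    [85, -5.5, -3.8, 1.6, -4.4, -2.4, -6.4],
    [85, -6.1, -4.2, 2, -5.4, -2.9, -8.05]
  ]
}}

```text
time: 0.57
tcp_pos: [0.5416, -0.1554, 0.1936]
eef_rot: [0.499, 0.846, 0.052, 0.181]
force: [0.4, -1.5, -1.2]
gripper_width: 0.999
```

{"api": "jog_arm", "payload": {
  "targets": [
    [85, 0, 0, 0, 0, 0, 0],
    [85, 0, 0, 0, 0, 0, 0]
  ]
}}

```text
time: 0.73
tcp_pos: [0.5376, -0.1572, 0.1911]
eef_rot: [0.502, 0.845, 0.051, 0.179]
force: [0.7, 0.5, 0.3]
gripper_width: 0.993
```

```bash
python3 - <<'E'
from h import *
M=np.array([.582,-.158,.1295])
print(env.state()["tcp_pos"],env.state()["joint_pos"].round(2),cmd(M+N*.075,frame(N,-40)))
E
```

```text
[ 0.53761653 -0.15723705  0.19106688] [ 0.21 -0.08  0.02  2.06  0.02  0.79  0.72] (array([-0.  ,  0.36, -0.04]), array([-1.6 , -0.82, -2.4 ]))
```

{"api": "jog_arm", "payload": {
  "targets": [
    [85, 0, 0.2, 0, -0.8, -0.4, -1.2],
    [85, 0, 0.36, 0, -1.6, -0.8, -2.4],
    [85, 0, 0.36, 0, -1.6, -0.8, -2.4],
    [85, 0, 0.36, 0, -1.6, -0.8, -2.4]
  ]
}}

```text
time: 1.07
tcp_pos: [0.5459, -0.152, 0.1943]
eef_rot: [0.4, 0.879, 0.074, 0.247]
force: [-0.2, -0.4, 0.3]
gripper_width: 0.999
```

```bash
python3 - <<'E'
from h import *
M=np.array([.582,-.158,.1295])
print(env.state()["tcp_pos"],cmd(M+N*.075,frame(N,-40)))
c=eyes.capture("wrist"); import pickle; pickle.dump(c,open("w1.pkl","wb"))
f=c["frame"].copy()
W=cloud(c); p=W[np.isfinite(W).all(2)]
B=M-N*.046
e1=np.cross(N,[0,0,1]);e1/=np.linalg.norm(e1);e2=np.cross(N,e1); t=np.linspace(0,2*np.pi,60)[:,None]
for C,r in((M,.023),(B,.035)):
    for q in proj(c,C+r*(np.cos(t)*e1+np.sin(t)*e2)): cv2.circle(f,tuple(int(x) for x in q),0,(255,0,0),-1)
save("w1.png",cv2.resize(f,(800,500)))
E
```

```text
[ 0.54593644 -0.15199401  0.19428342] (array([-0.  , -0.05, -0.02]), array([ 0.01, -0.03, -0.03]))
```

View pics/w1.png

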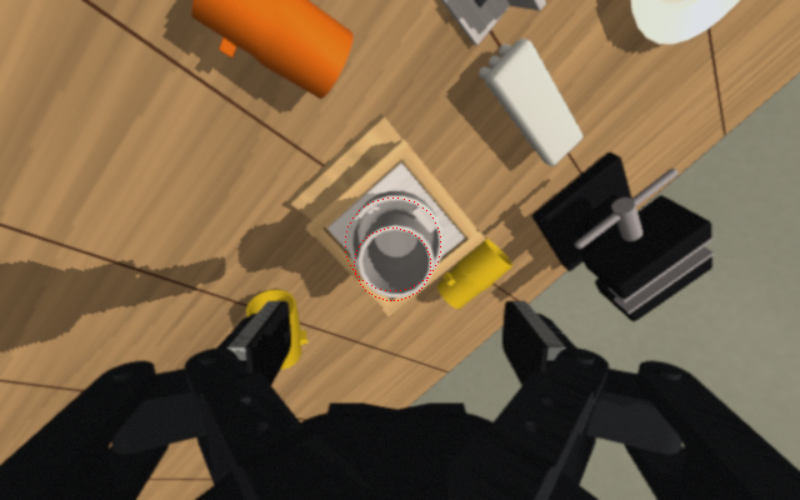

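The wrist view shows the cup mouth at (396,262), with the prediction overlaid to within 1–2 px. I refine the mouth and axis from wrist depth.

```bash
python3 - <<'E'
from h import *
import pickle
c=pickle.load(open("w1.pkl","rb")); W=cloud(c); p=W[np.isfinite(W).all(2)]
M=np.array([.582,-.158,.1295]); O=M-N*.086
q=p-M; h=q@N; r=np.linalg.norm(q-h[:,None]*N,axis=1)
rim=p[(r<.032)&(h>-.006)]; print("rim",len(rim),np.percentile((rim-M)@N,[5,50,95]).round(4))
from scipy.optimize import least_squares
s=least_squares(lambda x:np.linalg.norm((rim-M)-((rim-M)@N)[:,None]*N-x[0]*np.cross(N,[0,1,0])-x[1]*np.array([0,1,0]),axis=1)-x[2],[0,0,.022]).x; print("circ",s, M+s[0]*np.cross(N,[0,1,0])+s[1]*np.array([0,1,0]))
h0=(p-O)@N; rr=np.linalg.norm(p-O-h0[:,None]*N,axis=1)
ft=p[(abs(h0-.006)<.004)&(rr>.036)&(rr<.053)]
for _ in range(4):
    m=np.median(ft,0); nn=np.linalg.svd(ft-ft.mean(0))[2][2]; nn*=np.sign(nn[2]); d=(ft-ft.mean(0))@nn; ft=ft[abs(d)<.0015]
print("foot n",len(ft),nn.round(3),"yaw",np.degrees(np.arctan2(-nn[1],-nn[0])),"tilt",np.degrees(np.arccos(nn[2])),"h of foot top above O",(ft.mean(0)-O)@N)
# mouth from image: dark interior ellipse -> rim
print("pix",proj(c,[M,M-N*.046]).round(1))
# foot square yaw via min area rect in foot plane coords
hsv=cv2.cvtColor(c["frame"],cv2.COLOR_RGB2HSV)
e2=np.array([0,1.,0]);e2-=e2@N*N;e2/=np.linalg.norm(e2);e1=np.cross(e2,N)
msk=(hsv[...,1]<60)&(np.nan_to_num(abs((W-O)@N-.006))<.004)&(np.nan_to_num(np.linalg.norm(W-O,axis=2),nan=9)<.07)
P=np.c_[(W[msk]-O)@e1,(W[msk]-O)@e2].astype(np.float32); print("foot rect",cv2.minAreaRect(P),len(P))
E
```

```text
rim 19112 [0.0032 0.1537 0.1641]
circ [-0.00447922 -0.00621821  0.02726662] [ 0.585879   -0.16421821  0.13171781]
foot n 1824 [-0.5    0.082  0.862] yaw -9.268463284153606 tilt 30.459715273071158 h of foot top above O 0.008251338706125565
pix [[314.1 212.3]
 [314.6 196.6]]
foot rect ((0.004119798541069031, 0.0018403194844722748), (0.08123558759689331, 0.08928182721138), 83.00194549560547) 1604
```

```bash
python3 - <<'E'
from h import *
import pickle
from scipy.optimize import least_squares
c=pickle.load(open("w1.pkl","rb")); W=cloud(c); p=W[np.isfinite(W).all(2)]
M=np.array([.582,-.158,.1295])
e2=np.array([0,1.,0]);e2-=e2@N*N;e2/=np.linalg.norm(e2);e1=np.cross(e2,N)
for nm,C,rad,rmax,rmin in(("mouth",M,.0225,.03,.0),("base",M-N*.046,.0345,.042,.027)):
    h=(p-C)@N; u=np.c_[(p-C)@e1,(p-C)@e2]; r=np.linalg.norm(u,axis=1)
    k=(r<rmax)&(r>rmin)&(h>-.003)&(h<.008); u=u[k]; print(nm,k.sum(),np.percentile(h[k],[10,50,75,90]).round(4))
    s=least_squares(lambda x:np.linalg.norm(u-x[:2],axis=1)-x[2],[0,0,rad],loss="soft_l1",f_scale=.001).x; print(s.round(4),(C+s[0]*e1+s[1]*e2).round(4))
E
```

```text
mouth 842 [-0.0009  0.0016  0.0022  0.0027]
[-0.0011  0.0033  0.0211] [ 0.5812 -0.1547  0.1288]
base 884 [0.0006 0.0017 0.0022 0.0026]
[-0.0011  0.0022  0.0323] [ 0.6039 -0.159   0.089 ]
```

```bash
cat >> h.py <<'E'
N=np.array([-.5*np.cos(np.radians(9)),.5*np.sin(np.radians(9)),.866])
M=np.array([.581,-.1555,.1305])
E
python3 - <<'E'
from h import *
print(cmd(M-N*.025,frame(N,-40)))
E
```

```text
(array([ 0.08, -0.02,  3.92]), array([ 0.08, -0.09, -0.08]))
```

{"api": "jog_arm", "payload": {
  "targets": [
    [85, 0.08, 0, 1, 0.08, -0.09, 0],
    [85, 0.08, 0, 2, 0.08, -0.09, 0],
    [85, 0.08, 0, 3, 0.08, -0.09, 0],
    [85, 0.08, 0, 3.6, 0.08, -0.09, 0],
    [85, 0.08, 0, 3.9, 0.08, -0.09, 0]
  ]
}}

```text
time: 1.53
tcp_pos: [0.595, -0.1558, 0.1075]
eef_rot: [0.401, 0.879, 0.07, 0.248]
force: [-0.4, -0.4, 0.0]
gripper_width: 0.994
```

```bash
python3 - <<'E'
from h import *
print(env.state()["force"],cmd(M-N*.025,frame(N,-40)))
c=eyes.capture("wrist"); s=eyes.capture("side")["frame"]
save("w2.png",np.hstack([c["frame"][:, 100:540],cv2.resize(s[140:280,300:430],(360,388))[:].repeat(1,0) if 0 else cv2.resize(s[150:270,300:408],(360,400))]))
E
```

```text
[-0.35699072 -0.43875105  0.04931026] (array([-0.03, -0.07, -0.07]), array([-0.01, -0.04, -0.09]))
```

View pics/w2.png

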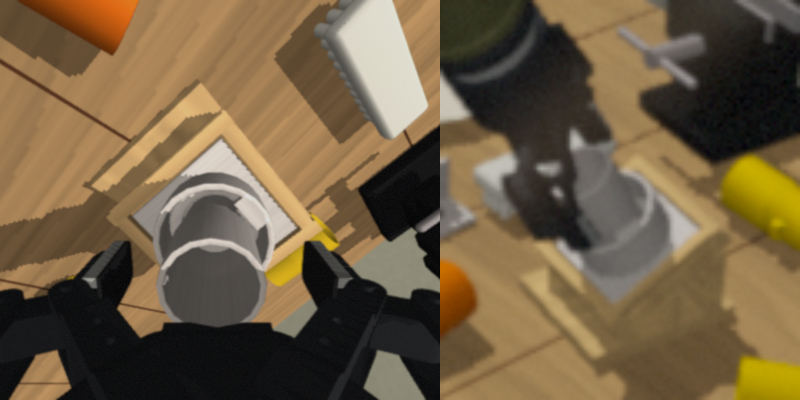

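{"api": "jog_arm", "payload": {
  "targets": [
    [85, 0, -0.07, -0.07, 0, 0, 0],
    [60, 0, -0.07, -0.07, 0, 0, 0],
    [40, 0, -0.07, -0.07, 0, 0, 0],
    [40, 0, -0.07, -0.07, 0, 0, 0],
    [40, 0, -0.07, -0.07, 0, 0, 0]
  ],
  "force": 60
}}

```text
time: 2.05
tcp_pos: [0.5927, -0.1576, 0.1109]
eef_rot: [0.401, 0.879, 0.07, 0.249]
force: [-3.8, 0.9, 5.2]
gripper_width: 0.531
```

{"api": "jog_arm", "payload": {
  "targets": [
    [38, 0, 0, 0, 0, 0, 0],
    [38, 0, 0, 0, 0, 0, 0],
    [38, 0, 0, 0, 0, 0, 0]
  ],
  "force": 60
}}

```text
time: 2.3
tcp_pos: [0.5924, -0.1575, 0.1108]
eef_rot: [0.401, 0.879, 0.07, 0.249]
force: [-0.3, 0.2, -1.0]
gripper_width: 0.531
```

{"api": "jog_arm", "payload": {
  "targets": [
    [38, 0, 0, 0, 0, 0, 1],
    [38, 0, 0, 0, 0, 0, 2],
    [38, 0, 0, 0, 0, 0, 3],
    [38, 0, 0, 0, 0, 0, 4],
    [38, 0, 0, 0, 0, 0, 5]
  ]
}}

```text
time: 2.72
tcp_pos: [0.5921, -0.157, 0.1105]
eef_rot: [0.583, 0.77, 0.122, 0.227]
force: [-1.1, 1.4, -0.1]
gripper_width: 0.529
```

```bash
python3 - <<'E'
from h import *
s=env.state(); print(s["force"],s["moment"],s["joint_pos"].round(2),cmd(M-N*.025,frame(N,-40)))
c=eyes.capture("wrist"); save("w3.png",c["frame"][100:, 180:460])
E
```

```text
[-1.07448382  1.41399605 -0.12049528] [0.36036628 0.72322092 0.11148701] [ 0.16  0.06  0.08  2.15 -0.12  0.41  0.61] (array([-0.02,  0.01,  0.08]), array([-0.01, -0.02, -5.14]))
```

View pics/w3.png

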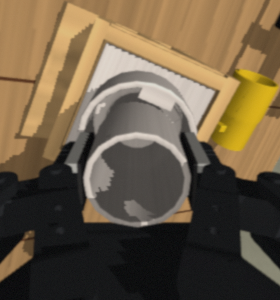

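The cup is held and the tool has turned about 25° with low forces. I continue the twist.

{"api": "jog_arm", "payload": {
  "targets": [
    [38, 0, 0, 0, 0, 0, 1.1],
    [38, 0, 0, 0, 0, 0, 2.2],
    [38, 0, 0, 0, 0, 0, 3.3],
    [38, 0, 0, 0, 0, 0, 4.4],
    [38, 0, 0, 0, 0, 0, 5.5]
  ]
}}

```text
time: 3.18
tcp_pos: [0.592, -0.1566, 0.1104]
eef_rot: [0.752, 0.607, 0.173, 0.191]
force: [-1.0, 1.1, 0.0]
gripper_width: 0.529
```

{"api": "jog_arm", "payload": {
  "targets": [
    [38, 0, 0, 0, 0, 0, 1.1],
    [38, 0, 0, 0, 0, 0, 2.2],
    [38, 0, 0, 0, 0, 0, 3.3],
    [38, 0, 0, 0, 0, 0, 4.4],
    [38, 0, 0, 0, 0, 0, 5]
  ]
}}

```text
time: 3.6
tcp_pos: [0.5917, -0.1565, 0.1102]
eef_rot: [0.866, 0.429, 0.211, 0.148]
force: [-2.1, 0.4, 1.0]
gripper_width: 0.53
```

```bash
python3 - <<'E'
from h import *
s=env.state(); print(s["force"],s["moment"],s["joint_pos"].round(2),cmd(M-N*.025,frame(N,40)))
E
```

```text
[-2.05962308  0.35015615  0.95857707] [0.17661731 0.79748262 0.04569754] [ 0.1   0.06  0.14  2.15 -0.13  0.41 -0.31] (array([-0.01,  0.04,  0.08]), array([-0.04, -0.  ,  0.27]))
```

{"api": "jog_arm", "payload": {
  "targets": [
    [38, 0, 0, -0.15, 0, 0, 0],
    [38, 0, 0, -0.3, 0, 0, 0],
    [38, 0, 0, -0.45, 0, 0, 0],
    [38, 0, 0, -0.6, 0, 0, 0],
    [38, 0, 0, -0.6, 0, 0, 0]
  ]
}}

```text
time: 4.02
tcp_pos: [0.5845, -0.1555, 0.1243]
eef_rot: [0.865, 0.429, 0.211, 0.149]
force: [0.2, -0.5, -0.8]
gripper_width: 0.53
```

```bash
python3 - <<'E'
from h import *
s=env.state(); print(s["force"],s["moment"],cmd(M-N*.025,frame(N,40)))
s=eyes.capture("side")["frame"];q=eyes.capture("scene")["frame"]
save("w4.png",np.hstack([cv2.resize(s[150:270,300:420],(400,400)),cv2.resize(q[130:250,210:330],(400,400))]))
E
```

```text
[ 0.15314798 -0.48283829 -0.82154556] [0.10380689 0.62482377 0.01840773] (array([-0.02,  0.01,  0.72]), array([-0.02, -0.01,  0.28]))
```

View pics/w4.png

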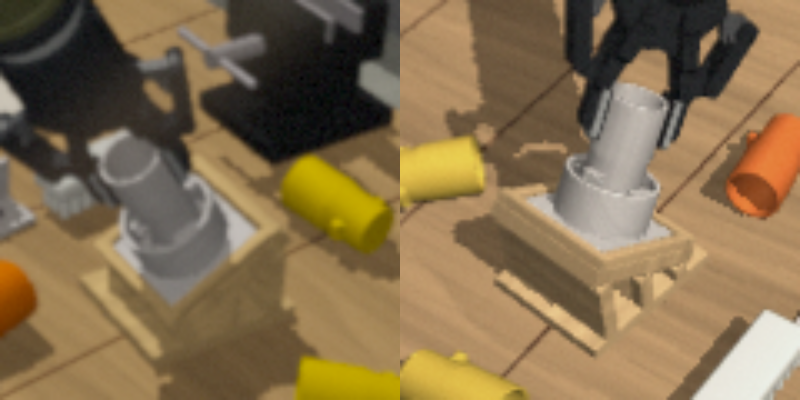

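After 16 mm of lift the base cup is still in its pocket, and the lugs show inside the rim. I continue out along the axis.

{"api": "jog_arm", "payload": {
  "targets": [
    [38, 0, 0, -0.6, 0, 0, 0],
    [38, 0, 0, -1.2, 0, 0, 0],
    [38, 0, 0, -1.8, 0, 0, 0],
    [38, 0, 0, -2.4, 0, 0, 0],
    [38, 0, 0, -3, 0, 0, 0]
  ]
}}

```text
time: 4.53
tcp_pos: [0.547, -0.1497, 0.189]
eef_rot: [0.866, 0.429, 0.211, 0.148]
force: [0.0, 0.2, -1.1]
gripper_width: 0.531
```

```bash
python3 - <<'E'
from h import *
s=env.state(); print(s["force"],s["joint_pos"].round(2))
for r in (20,30,40,50): print(r,cmd([.679,.165,.22],frame([0,0,1],r)))
S=eyes.capture("scene"); W=cloud(S); f=S["frame"]
hsv=cv2.cvtColor(f,cv2.COLOR_RGB2HSV); m=((hsv[...,1]<75)&(hsv[...,2]>120)).astype(np.uint8)
k,l=cv2.connectedComponents(m); c=max(cv2.findContours((l==l[290,382]).astype(np.uint8),0,1)[0],key=len)
print(cv2.minEnclosingCircle(plane(S,cv2.convexHull(c)[:,0],.018)[:,:2].astype(np.float32)))
E
```

```text
[ 0.03171967  0.24611246 -1.1288469 ] [ 0.1  -0.15  0.14  2.17 -0.04  0.6  -0.38]
20 (array([13.3 , -3.25,  0.57]), array([ 5.64, -2.03, -3.37]))
30 (array([13.3 , -3.25,  0.57]), array([ 5.42, -2.51, -1.41]))
40 (array([13.3 , -3.25,  0.57]), array([ 5.18, -2.97,  0.54]))
50 (array([13.3 , -3.25,  0.57]), array([ 4.91, -3.42,  2.5 ]))
((0.6798452734947205, 0.16820164024829865), 0.07836399227380753)
```

{"api": "jog_arm", "payload": {
  "targets": [
    [38, 0.6, -0.2, -0.3, 0.3, -0.2, 0],
    [38, 1.6, -0.5, -0.4, 0.8, -0.5, 0],
    [38, 2.8, -0.8, -0.4, 1.4, -0.8, 0],
    [38, 4, -1.1, -0.4, 2, -1.1, 0.1],
    [38, 5.2, -1.4, -0.3, 2.5, -1.4, 0.2]
  ]
}}

```text
time: 5.0
tcp_pos: [0.5915, -0.023, 0.2149]
eef_rot: [0.892, 0.432, 0.112, 0.078]
force: [-0.8, -1.6, -1.1]
gripper_width: 0.527
```

```bash
python3 - <<'E'
from h import *
s=env.state(); print(s["tcp_pos"],s["joint_pos"].round(2),cmd([.679,.165,.20],frame([0,0,1],40)))
E
```

```text
[ 0.59150092 -0.02304019  0.21489165] [ 0.01  0.03 -0.04  1.88  0.07  0.97 -0.74] (array([ 7.95, -2.13,  1.19]), array([ 2.72, -1.58,  0.33]))
```

{"api": "jog_arm", "payload": {
  "targets": [
    [38, 1.4, -0.4, 0.2, 0.5, -0.3, 0],
    [38, 2.8, -0.8, 0.4, 1, -0.6, 0.1],
    [38, 4.2, -1.2, 0.6, 1.5, -0.9, 0.2],
    [38, 5.6, -1.6, 0.8, 2.1, -1.2, 0.3],
    [38, 6.6, -1.8, 1, 2.5, -1.5, 0.3]
  ]
}}

```text
time: 5.42
tcp_pos: [0.6647, 0.1379, 0.2009]
eef_rot: [0.905, 0.425, 0.007, 0.006]
force: [0.4, 1.4, -0.3]
gripper_width: 0.527
```

{"api": "jog_arm", "payload": {
  "targets": [
    [38, 0.6, -0.2, 0, 0, 0, 0],
    [38, 0.8, -0.3, 0, 0, 0, 0],
    [38, 0.8, -0.3, 0, 0, 0, 0]
  ]
}}

```text
time: 5.67
tcp_pos: [0.6715, 0.1607, 0.1992]
eef_rot: [0.904, 0.427, 0.006, 0.005]
force: [-0.5, 0.4, -1.0]
gripper_width: 0.531
```

```bash
python3 - <<'E'
from h import *
s=env.state(); print(s["tcp_pos"],s["force"],s["qvel"].round(2),cmd([.679,.165,.20],frame([0,0,1],40)))
C=eyes.capture("wrist"); f=C["frame"]
hsv=cv2.cvtColor(f,cv2.COLOR_RGB2HSV); m=((hsv[...,1]<60)&(hsv[...,2]>150)).astype(np.uint8)
t=np.linspace(0,2*np.pi,90)[:,None]
for c,col in(((.6798,.1682),(255,0,0)),((.676,.161),(0,0,255))):
  for r,z in((.078,.018),(.045,.005)):
    for q in proj(C,np.hstack([c[0]+r*np.cos(t),c[1]+r*np.sin(t),0*t+z])): cv2.circle(f,tuple(int(x) for x in q),0,col,-1)
S=eyes.capture("side")["frame"]
save("w5.png",np.hstack([f[:,100:540],cv2.resize(S[60:220,230:374],(360,400))]))
E
```

```text
[0.67148437 0.1607273  0.19921074] [-0.53105375  0.39232304 -1.03267613] [ 0.03 -0.05  0.03  0.04  0.02  0.01  0.01] (array([ 0.32,  0.12, -0.03]), array([ 0.16, -0.09,  0.1 ]))
```

View pics/w5.png

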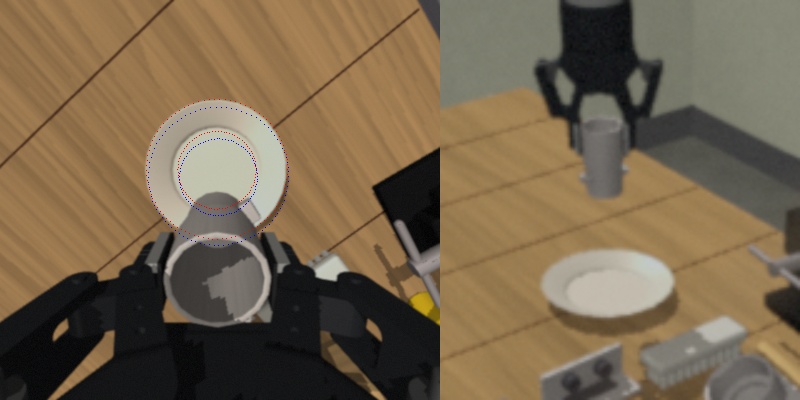

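```bash
python3 - <<'E'
from h import *
C=eyes.capture("wrist"); s=env.state()
print("mouth",plane(C,[(318,279.5)],s["tcp_pos"][2]+.025),s["tcp_pos"])
W=cloud(C); k=(abs(W[...,2]-s["tcp_pos"][2]-.025)<.006)&(np.hypot(W[...,0]-s["tcp_pos"][0],W[...,1]-s["tcp_pos"][1])<.027)
p=W[k]; print(len(p),p[:,2].max(),np.percentile(p[:,2],[50,90]))
A=np.c_[2*p[:,:2],np.ones(len(p))]; x=np.linalg.lstsq(A,(p[:,:2]**2).sum(1),rcond=None)[0]; print("depth circ",x[:2],np.sqrt(x[2]+x[:2]@x[:2]))
print(cmd([.680,.168,.10],frame([0,0,1],40)))
E
```

```text
mouth [[0.6726372  0.1600817  0.22602567]] [0.67159022 0.15586783 0.20102567]
3294 0.23191957209982617 [0.22333865 0.22715264]
depth circ [0.67148485 0.15866784] 0.02182319540294557
(array([ 0.56, -0.12,  4.04]), array([ 0.19, -0.08,  0.04]))
```

{"api": "jog_arm", "payload": {
  "targets": [
    [38, 0.3, -0.06, 0.3, 0.1, -0.04, 0],
    [38, 0.56, -0.12, 1, 0.19, -0.08, 0],
    [38, 0.56, -0.12, 2, 0.19, -0.08, 0],
    [38, 0.56, -0.12, 3, 0.19, -0.08, 0],
    [38, 0.56, -0.12, 4, 0.19, -0.08, 0]
  ]
}}

```text
time: 6.23
tcp_pos: [0.6802, 0.1667, 0.1004]
eef_rot: [0.906, 0.423, 0.0, 0.001]
force: [0.1, 0.6, -1.6]
gripper_width: 0.531
```

{"api": "jog_arm", "payload": {
  "targets": [
    [38, 0, 0, 0, 0, 0, 0],
    [38, 0, 0, 0, 0, 0, 0],
    [38, 0, 0, 0, 0, 0, 0],
    [38, 0, 0, 0, 0, 0, 0]
  ]
}}

```text
time: 6.57
tcp_pos: [0.6818, 0.1667, 0.1031]
eef_rot: [0.906, 0.423, 0.002, 0.001]
force: [0.0, 0.9, -1.0]
gripper_width: 0.531
```

```bash
python3 - <<'E'
from h import *
s=env.state(); print(s["tcp_pos"],s["force"],s["qvel"].round(2),cmd([.680,.168,.075],frame([0,0,1],40)))
C=eyes.capture("scene"); print(env.state()["tcp_pos"])
E
```

```text
[0.68177896 0.1666904  0.10310939] [ 0.04056178  0.88842937 -0.95091014] [-0.01 -0.   -0.   -0.    0.   -0.   -0.  ] (array([-0.01, -0.09,  1.12]), array([ 0.04, -0.04,  0.01]))
[0.68171976 0.16690863 0.1030931 ]
```

{"api": "jog_arm", "payload": {
  "targets": [
    [38, 0, -0.05, 0.35, 0.04, -0.04, 0],
    [38, 0, -0.09, 0.7, 0.04, -0.04, 0],
    [38, 0, -0.09, 1, 0.04, -0.04, 0],
    [38, 0, -0.09, 1.3, 0.04, -0.04, 0],
    [38, 0, -0.09, 1.4, 0.04, -0.04, 0]
  ]
}}

```text
time: 7.03
tcp_pos: [0.6789, 0.1681, 0.0656]
eef_rot: [0.906, 0.423, -0.002, -0.0]
force: [0.6, 0.1, -2.6]
gripper_width: 0.53
```

{"api": "jog_arm", "payload": {
  "targets": [
    [38, 0, 0, 0.03, 0, 0, 0],
    [38, 0, 0, 0.06, 0, 0, 0],
    [38, 0, 0, 0.09, 0, 0, 0]
  ]
}}

```text
time: 7.28
tcp_pos: [0.679, 0.1681, 0.0633]
eef_rot: [0.906, 0.423, -0.001, -0.0]
force: [0.3, 0.0, 1.0]
gripper_width: 0.531
```

```bash
python3 - <<'E'
from h import *
s=env.state(); print(s["tcp_pos"],s["force"],s["moment"],cmd([.680,.168,.0625],frame([0,0,1],40)))
S=eyes.capture("side")["frame"];q=eyes.capture("scene")["frame"]
save("w6.png",np.hstack([cv2.resize(S[120:200,255:335],(400,400),interpolation=2),cv2.resize(q[210:330,320:440],(400,400))]))
E
```

```text
[0.67895972 0.16812595 0.06332476] [0.28459161 0.0042905  0.95812303] [ 0.0226743   0.08772232 -0.0405299 ] (array([0.02, 0.04, 0.03]), array([-0.02,  0.03,  0.02]))
```

View pics/w6.png

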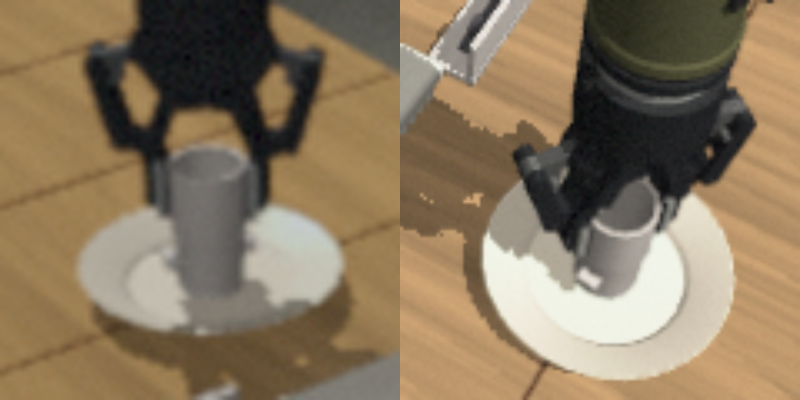

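The cup is upright over the saucer's centre. The vertical force rose from −1 to +1 N, so it is probably just touching; I ease down a little more to confirm.

{"api": "jog_arm", "payload": {
  "targets": [
    [38, 0, 0, 0.02, 0, 0, 0],
    [38, 0, 0, 0.04, 0, 0, 0],
    [38, 0, 0, 0.04, 0, 0, 0]
  ]
}}

```text
time: 7.63
tcp_pos: [0.6793, 0.1682, 0.0633]
eef_rot: [0.906, 0.423, -0.001, -0.0]
force: [-0.9, -0.7, 1.9]
gripper_width: 0.533
```

{"api": "jog_arm", "payload": {
  "targets": [
    [38, 0, 0, 0, 0, 0, 0],
    [38, 0, 0, 0, 0, 0, 0]
  ]
}}

```text
time: 7.8
tcp_pos: [0.6794, 0.1682, 0.0634]
eef_rot: [0.906, 0.423, -0.001, -0.0]
force: [-0.6, 0.4, -0.8]
gripper_width: 0.528
```

Contact is confirmed: the TCP no longer descends. Releasing now.

{"api": "jog_arm", "payload": {
  "targets": [
    [46, 0, 0, 0.02, 0, 0, 0],
    [48, 0, 0, 0.02, 0, 0, 0],
    [52, 0, 0, 0, 0, 0, 0],
    [60, 0, 0, 0, 0, 0, 0],
    [75, 0, 0, 0, 0, 0, 0]
  ],
  "force": 20
}}

```text
time: 8.22
tcp_pos: [0.6795, 0.1682, 0.0635]
eef_rot: [0.906, 0.423, -0.001, -0.0]
force: [-0.1, -1.0, -0.3]
gripper_width: 0.82
```

{"api": "jog_arm", "payload": {
  "targets": [
    [85, 0, 0, 0, 0, 0, 0],
    [85, 0, 0, 0, 0, 0, 0],
    [85, 0, 0, 0, 0, 0, 0]
  ]
}}

```text
time: 8.47
tcp_pos: [0.6795, 0.1682, 0.0634]
eef_rot: [0.906, 0.423, -0.001, -0.0]
force: [-1.3, 0.6, -0.3]
gripper_width: 0.995
```

{"api": "jog_arm", "payload": {
  "targets": [
    [85, 0, 0, -0.4, 0, 0, 0],
    [85, 0, 0, -1, 0, 0, 0],
    [85, 0, 0, -2, 0, 0, 0],
    [85, 0, 0, -3.5, 0, 0, 0],
    [85, 0, 0, -5, 0, 0, 0]
  ]
}}

```text
time: 8.88
tcp_pos: [0.6789, 0.168, 0.1895]
eef_rot: [0.906, 0.423, -0.002, -0.0]
force: [1.3, -0.2, 1.1]
gripper_width: 1.0
```

{"api": "jog_arm", "payload": {
  "targets": [
    [85, 0, 0, 0, 0, 0, 0],
    [85, 0, 0, 0, 0, 0, 0],
    [85, 0, 0, 0, 0, 0, 0],
    [85, 0, 0, 0, 0, 0, 0]
  ]
}}

```text
time: 9.22
tcp_pos: [0.6781, 0.1678, 0.1882]
eef_rot: [0.906, 0.423, -0.003, -0.0]
force: [-0.4, 0.7, -0.9]
gripper_width: 0.993
```

```bash
python3 - <<'E'
from h import *
print(env.state()["force"])
C=eyes.capture("wrist"); S=eyes.capture("side")["frame"];Q=eyes.capture("scene")["frame"]
W=cloud(C); k=(abs(W[...,2]-.085)<.008)&(np.hypot(W[...,0]-.68,W[...,1]-.168)<.04); p=W[k]
A=np.c_[2*p[:,:2],np.ones(len(p))]; x=np.linalg.lstsq(A,(p[:,:2]**2).sum(1),rcond=None)[0]; print("mouth",len(p),x[:2],np.sqrt(x[2]+x[:2]@x[:2]),np.percentile(p[:,2],[50,95]))
save("w7.png",np.hstack([cv2.resize(S[130:270,255:415],(400,350)),cv2.resize(Q[120:330,200:440],(400,350))]))
E
```

```text
[-0.38802657  0.68719502 -0.91840944]
mouth 764 [0.67929632 0.17079038] 0.02112159859443161 [0.08575745 0.08704839]
```

View pics/w7.png

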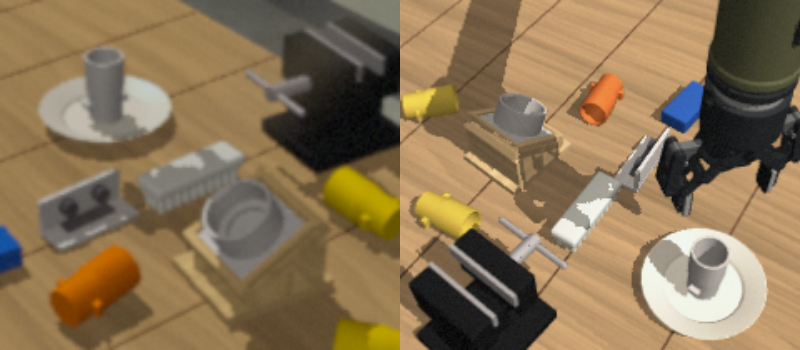

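The cup stands upright in the middle of the saucer, at left (104,85) and right (710,260). The base cup is seated in the stand, everything else is undisturbed, and the gripper is clear.

```bash
python3 - <<'E'
from h import *
print(env.finish_job())
E
```

```text
the job is handed in; nothing more can be done
None
```

The narrow cup now stands upright in the middle of the saucer, and I handed the job in at about 9 s of robot time. I gripped it along its 30° axis, turned it about 78°, and drew it out while the wide cup stayed in the stand. I lowered it to contact with the saucer, then opened the gripper and backed away.

**Last checks:**
- **Cup:** the wrist camera put the mouth at (0.679, 0.171) and about 0.086 m high, as expected for an upright cup on the saucer floor. That is about 3 mm from the saucer centre at (0.680, 0.168), which I measured from the scene view before placing.
- **Other things:** the final pictures show the wide cup in its pocket and nothing else visibly moved. I judged this by eye and did not measure the saucer again after placing.
- **Forces:** readings after each move stayed below about 7 N; I only saw the values at the end of each move.

**Disagreements:** the side camera placed the saucer about 8 mm from the scene camera's position. I used the scene value because it matched the outline in the wrist view. The depth images also showed the cup mouth about 2 mm higher than the given dimensions implied, which I corrected for.

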